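# Fit the extension tube of a roller trolley to its insertion mark and clamp it

### The arm

A 6-joint arm with a two-finger parallel gripper is mounted at the origin on the work surface. World frame = base frame: x ahead of the robot, y to its left, z up, the work surface at z = 0. Lengths are in m, angles in degrees, forces in N, time in s.
With the tool pointing down it reaches from about 0.225 to 0.875 m from the base axis. Payload 3.4 kg.
Tool frame: the origin (TCP) lies midway between the tips of the shut fingers; the grasp point (between the pads) lies 19 mm behind it; z points along the fingers, y is the direction in which the jaws open and shut (so a half turn about z gives the same grasp; the last joint's range is limited). The gripper opens to 85 mm and grips with 20 to 120 N. Pads are 22 mm wide; open, the fingers measure 114 mm over their backs; the gripper's body (76 mm by 85 mm) begins 54 mm behind the grasp point. The pads swing forward as they close: fully open they stand 13 mm farther back than shut.
Start: joints at [-77.865, 15.808, 86.224, -0, 77.962, -6.933], TCP at [0.188, -0.543, 0.201] pointing down, gripper open.
Joint ranges: [-165.64, 165.64], [-43.16, 119.46], [12.63, 154.43], [-67.54, 247.53], [6.08, 155.33], [-154.97, 154.97]. Speed limits (degrees/s): [147.25, 147.25, 180, 180, 180, 180].

### API

Orientations are given as a 3x3 rotation matrix whose columns are the frame's x, y, z axes.
In Python, from rig import * gives the robot as it stands.
- The arm moves only by the shell command python3 -m pendant 'ROWS' [FORCE]. ROWS is JSON, a list that holds one entry, the list of rows, each a list of 7 numbers: the finger opening in cm, from 0 to 8.54, then the shift along the tool's x, y, z in cm, then the turn, a rotation vector about the tool's x, y, z in rad. In form: [[[hand, x, y, z, wx, wy, wz], ...]]. A call has 1 to 12 rows; each row is the pose to reach, as a shift and turn from the pose commanded when the call began, along the tool's axes at that moment; what a row does not reach only later rows make up. A row lasts 1/10 s, in which the tool goes at most 50 mm and 8.59 degrees, less where a joint would pass 70% of its speed; a pose out of reach is approached as far as the arm can. A call with a gripper value outside its range is refused whole. The fingers move at their own pace and stop on an object; FORCE is the grip in N (left out, the last holds). Time passes only in rows, so rows that repeat a pose let the fingers close. It gives the time, the measured TCP pose, the force and the opening at its end, in the units of the state.
- sense(): the state, without advancing time (a new reading comes with each control period).
- snapshot(name): name is "scene" or "top" or "wrist"; returns the picture (420x560x3 uint8, blue, green, red); there is no depth.
- camera_params(name): a dict with "vfov" (degrees; the focal length in pixels is half the picture's height over the tangent of half this angle, whatever the lens; pixels are square), "cx", "cy" (the principal point, pixels), "T" (4x4, takes a point from camera to world coordinates). Camera axes: x right, y up, looking along -z (the intrinsics and any distortion apply to the point x, -y, -z); pixel columns grow to the right and rows downward; lengths in m; the calibration is good to about 2 mm. A picture is of the moment at which its call begins: read the wrist's pose just before it. camera_params takes no time and is no camera call; for the wrist camera it gives the pose at the moment of the call.
- hand_in(): hands the job in, once; it reports no verdict.
The state is a dict: "t": time; "joints": joint angles; "joint_velocities": joint speeds; "joint_efforts": joint torques, N m; "tcp_pos": TCP position; "ee_rot": TCP orientation; "force": force on the tool from outside, world axes, zero at the start; "moment": the same for the moment, N m; "grip_width": opening from 0.0 (shut) to 1.0 (fully open).
Only numpy, scipy, OpenCV 4.12 (cv2) and the standard library are available. Lean on these libraries where they do the work, as an engineer would, in place of code of your own. Each camera call takes 0.05 s, during which the arm holds its last target. There are 200 camera calls.

### The job

Take the aluminium tube from the wooden cradle and slide its bare end into the clamp sleeve at the end of the roller trolley until the face of the sleeve stands on the red band round the tube: neither short of the band nor past it. Let go of the tube, then swing the red clamp lever all the way over so that it locks the tube there. Leave the spray can, the tray of bolts and the wrench undisturbed.

Things in the scene. Friction and masses are not known exactly. Their poses are not given: they have to be found in the camera images.
- tube_mid (a point): Centre of the loose aluminium tube, on its axis. 28 mm in diameter, 210 mm long, about 0.2 kg. Its y axis runs along it towards the bare end that goes into the sleeve (105 mm from here, rim rounded by 3 mm). The other end (-y) has a black cap, 36 mm in diameter, 12 mm long, that cannot enter. It starts level in the cradle, axis 45 mm above the bench, and may have rolled about its axis.
- tube_mark (a point): Middle of the 8 mm wide red band painted all round the tube, on the tube's axis: 25 mm from the tube's centre towards the bare end, 80 mm from the bare end. Same axes as the tube.
- sleeve_mouth (a point): Centre of the sleeve's mouth, in its face, 85 mm above the bench; fixed. Its y axis is the direction of insertion along the level round bore, z is up. Bore 30.5 mm in diameter, lead-in about 3 mm, 120 mm deep and open for 10 mm more: nothing stops the tube at the band. A released tube stays where it is, drooping slightly.
- trolley: The trolley, fixed to the bench; origin on the bench right below the mouth, same axes as the mouth. Grey sleeve 56 mm wide, its top 110 mm above the bench; steel ears on it up to 123 mm, 31 to 69 mm in from the mouth. Along +y behind it a dark channel 90 mm wide, up to 86 mm high, with black rollers, runs to 440 mm from the mouth. Its foot plate is 110 mm wide, 8 mm thick.
- clamp_lever (a joint): Angle of the red lever on the sleeve, rad: 0 upright, open (starts at 0 to 0.35); 1.5 lying level, at its stop, clamped. Turns about a level axis parallel to the bore, 25 mm above the bore's axis and 50 mm in from the mouth, towards the +x axis of sleeve_mouth. Stays where left; about 1.5 N at the tip moves it, a little more in the last 0.5 rad as its cam presses on the tube.
- lever_tip (a point): Centre of the 22 mm ball at the end of the red clamp lever, 85 mm from its turning axis. The lever below the ball is a flat bar 8 mm thick (in the direction of its swing) and 13 mm wide. This point's z axis points along the lever outwards, and its x axis in the direction of the closing swing.
- cradle: Fixed wooden cradle that holds the tube at the start; origin at the middle of its underside, its y axis along the tube. Base 80 x 200 x 8 mm; two V blocks 60 mm wide and 16 mm thick at 65 mm either side of the middle, up to about 44 mm high; free in between.
- spray_can: Upright blue spray can, 52 mm in diameter, 150 mm high; origin at the centre of its underside. A bystander.
- bolt_tray: Open orange tray of bolts, 100 x 75 x 35 mm; origin at the centre of its underside. A bystander.
- wrench: Steel wrench lying on the bench between the cradle and the trolley; origin at its middle, its x axis along it. A bystander.

How it is judged:
By the outcome, as a careful person would: the job done as asked, in the order asked, and still so for the second after the job is handed in, with the robot touching nothing.
It also fails if it takes over 58 s, if anything falls off the work surface, if the arm or the gripper's body presses on something with over 40 N, if the wrist force passes 120 N, or if a joint passes its speed limit or range.

## Working session

There is one attempt and no reset: what is moved stays moved. The work goes in short steps, Python scripts to look and compute and a shell command to move; the robot and the scene stay as the last step left them, time stands still between calls to the robot, and variables do not carry over. Pictures are saved under pics/ and viewed, about 8 in all and at most 12, crops included, and the job is handed in when it is done.

```bash
mkdir -p pics; ls
python3 - <<'E'
from rig import *
import cv2,numpy as np
print(sense())
for n in("scene","top"):
    cv2.imwrite(f"pics/{n}0.png",snapshot(n)); p=camera_params(n); print(n,{k:(np.round(v,4).tolist() if k=="T" else v) for k,v in p.items()})
E
```

```text
pics
{'t': 0.0, 'joints': array([-7.78655131e+01,  1.58490765e+01,  8.62949782e+01,  3.30267919e-04,
        7.79598960e+01, -6.93207498e+00]), 'joint_velocities': array([-0.01987743,  0.11126503, -0.04861171,  0.03213986,  0.02084338,
        0.04734471]), 'joint_efforts': array([ 2.72874495e-03, -4.16761601e+01, -2.45805717e+01,  1.96732763e-07,
        1.11033840e-02, -7.92314523e-06]), 'tcp_pos': array([ 0.18771749, -0.54289836,  0.20022694]), 'ee_rot': array([[ 9.45140154e-01,  3.26664887e-01, -3.75863146e-04],
       [ 3.26665026e-01, -9.45138514e-01,  1.77492920e-03],
       [ 2.24564311e-04, -1.80033820e-03, -9.99998354e-01]]), 'force': array([-0.17529293,  0.0330821 ,  0.1432935 ]), 'moment': array([ 0.02269353,  0.03181416, -0.01265437]), 'grip_width': 1.0016918982141156}
scene {'vfov': 51.341219550923235, 'cx': 277.58426724374874, 'cy': 209.85727194742546, 'T': [[0.1313, -0.8331, 0.5373, 0.9817], [0.9913, 0.1056, -0.0784, -0.1198], [0.0085, 0.543, 0.8397, 0.7882], [0.0, 0.0, 0.0, 1.0]]}
top {'vfov': 48.644276695376455, 'cx': 281.51206352720305, 'cy': 204.2244924875915, 'T': [[-0.018, 0.9957, -0.0905, 0.4905], [-0.9998, -0.0174, 0.0071, -0.061], [0.0054, 0.0906, 0.9959, 1.0471], [0.0, 0.0, 0.0, 1.0]]}
```

View pics/top0.png

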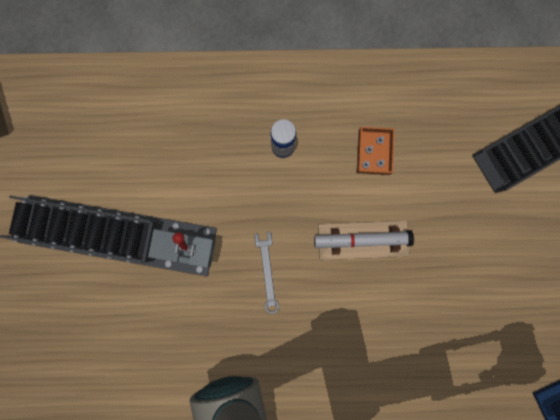

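View pics/scene0.png

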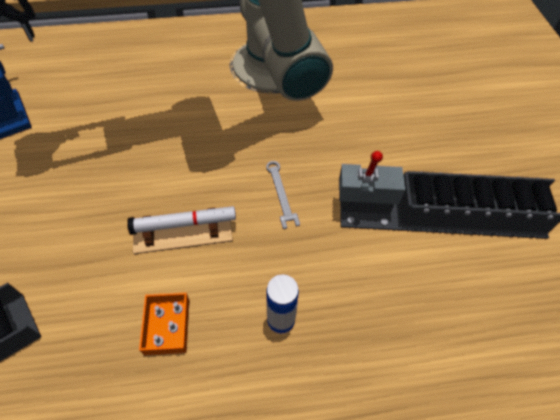

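Top view: trolley on the left with its mouth near (213,250), the lever ball at (179,239), and the tube from (316,241) to (412,238) with its band at (352,240). In the scene view the band is at (194,217), the cap at (131,225) and the sleeve face near (341,190).

```bash
cat > h.py <<'E'
from rig import *
import cv2,numpy as np
def ray(p,uv):
    f=210/np.tan(np.radians(p["vfov"])/2); T=np.array(p["T"])
    d=T[:3,:3]@np.array([(uv[0]-p["cx"])/f,-(uv[1]-p["cy"])/f,-1]); return T[:3,3],d
def plane(p,uv,z):
    o,d=ray(p,uv); return o+d*(z-o[2])/d[2]
def proj(p,X):
    f=210/np.tan(np.radians(p["vfov"])/2); T=np.array(p["T"]); c=T[:3,:3].T@(np.array(X)-T[:3,3])
    return np.array([p["cx"]-f*c[0]/c[2],p["cy"]+f*c[1]/c[2]])
def tri(a,ua,b,ub):
    A=[];B=[]
    for p,u in((a,ua),(b,ub)):
        o,d=ray(p,u); d/=np.linalg.norm(d); M=np.eye(3)-np.outer(d,d); A.append(M);B.append(M@o)
    return np.linalg.lstsq(np.vstack(A),np.hstack(B),rcond=None)[0]
def red(im):
    h=cv2.cvtColor(im,cv2.COLOR_BGR2HSV)
    m=(((h[...,0]<5)|(h[...,0]>172))&(h[...,1]>150)&(h[...,2]>60)).astype(np.uint8)
    n,l,s,c=cv2.connectedComponentsWithStats(m)
    return [(s[i].tolist(),c[i].round(1).tolist()) for i in range(1,n) if s[i][4]>8]
E
python3 - <<'E'
from h import *
t=cv2.imread("pics/top0.png");s=cv2.imread("pics/scene0.png")
print(red(t));print(red(s))
a=cv2.resize(t[205:285,140:225],None,fx=4.6,fy=4.6,interpolation=cv2.INTER_CUBIC)
b=cv2.resize(s[140:240,325:425],None,fx=3.9,fy=3.9,interpolation=cv2.INTER_CUBIC)
c=cv2.resize(t[215:265,310:420],None,fx=3.6,fy=3.6,interpolation=cv2.INTER_CUBIC)
d=cv2.resize(s[195:255,120:240],None,fx=3.3,fy=3.3,interpolation=cv2.INTER_CUBIC)
o=np.zeros((600,800,3),np.uint8)
for im,x,y in((a,0,0),(b,400,0),(c,0,395),(d,400,395)): o[y:y+im.shape[0],x:x+im.shape[1]]=im[:600-y,:800-x]
cv2.imwrite("pics/crops.png",o)
E
```

```text
[([173, 233, 14, 16, 118], [179.2, 239.8]), ([352, 235, 2, 11, 20], [352.4, 240.4])]
[([367, 152, 15, 23, 152], [373.9, 161.6]), ([193, 212, 4, 12, 34], [194.3, 217.4])]
```

View pics/crops.png

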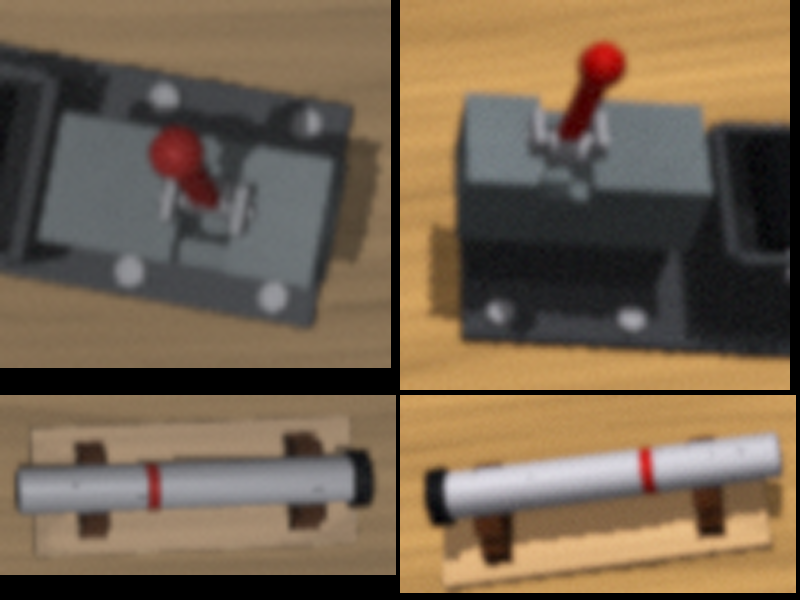

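Run:
```python
from h import *
np.set_printoptions(precision=4,suppress=True)
a=camera_params("top");b=camera_params("scene")
print("ball",tri(a,(178.3,238.3),b,(375.5,155.5)))
print("band",tri(a,(352.5,240.6),b,(194.3,217.4)))
for n,u,v in(("bare",(315,241.1),(234.8,212.6)),("cap",(413.1,238.1),(128.5,225.9))):print(n,tri(a,u,b,v),plane(a,u,.045),plane(b,v,.045))
for n,u,v in(("mouth+x",(213,239.1),(342.2,186.2)),("mouth-x",(207,267.4),(342.9,164.4)),("rear+x",(154.3,229.6),(404.7,189.5)),("rear-x",(148.3,257.2),(401.7,167.4))):
    print(n,tri(a,u,b,v),plane(a,u,.11),plane(b,v,.11))
for n in("top","scene"):
    pass
print("foot",plane(a,(140+351/4.6,205+104/4.6),.008),plane(a,(140+311/4.6,205+325/4.6),.008))
w=camera_params("wrist");print({k:(np.round(v,4).tolist() if k=="T" else v) for k,v in w.items()})
cv2.imwrite("pics/w0.png",snapshot("wrist"))
```

```text
ball [0.5088 0.123  0.1925]
band [ 0.5004 -0.2193  0.0411]
bare [ 0.5008 -0.1379  0.0436] [ 0.5007 -0.1387  0.045 ] [ 0.5018 -0.1369  0.045 ]
cap [ 0.5034 -0.35    0.0405] [ 0.5034 -0.3503  0.045 ] [ 0.5065 -0.347   0.045 ]
mouth+x [0.508  0.0729 0.1077] [0.5077 0.0713 0.11  ] [0.5097 0.0736 0.11  ]
mouth-x [0.4516 0.0866 0.1025] [0.4515 0.0835 0.11  ] [0.4575 0.0862 0.11  ]
rear+x [0.5294 0.1915 0.1057] [0.5289 0.1892 0.11  ] [0.5324 0.1907 0.11  ]
rear-x [0.4739 0.2033 0.1025] [0.4739 0.2008 0.11  ] [0.4795 0.2002 0.11  ]
foot [0.5351 0.0782 0.008 ] [0.4291 0.098  0.008 ]
{'vfov': 63.18246079705696, 'cx': 279.08747602159025, 'cy': 201.2842786947888, 'T': [[0.3263, 0.8936, 0.3083, 0.267], [-0.9453, 0.309, 0.1049, -0.5161], [-0.0015, -0.3257, 0.9455, 0.372], [0.0, 0.0, 0.0, 1.0]]}
```

```bash
python3 -m pendant '[[[8.5,38.3,-14.5,0,0,0,-1.253],[8.5,38.3,-14.5,0,0,0,-1.253],[8.5,38.3,-14.5,0,0,0,-1.253],[8.5,38.3,-14.5,0,0,0,-1.253],[8.5,38.3,-14.5,0,0,0,-1.253],[8.5,38.3,-14.5,0,0,0,-1.253],[8.5,38.3,-14.5,0,0,0,-1.253],[8.5,38.3,-14.5,0,0,0,-1.253],[8.5,38.3,-14.5,0,0,0,-1.253],[8.5,38.3,-14.5,0,0,0,-1.253],[8.5,38.3,-14.5,0,0,0,-1.253],[8.5,38.3,-14.5,0,0,0,-1.253]]]' 60
python3 - <<'E'
from h import *
s=sense();print(s["t"],s["tcp_pos"],s["ee_rot"].round(4).tolist(),s["joints"].round(1),s["force"])
p=camera_params("wrist");im=snapshot("wrist");cv2.imwrite("pics/w1.png",im)
for q in red(im):print(q,plane(p,q[1],.045),plane(p,q[1],.059))
E
```

```text
t: 1.35
tcp_pos: [0.5014, -0.2821, 0.201]
ee_rot: [[-0.013, 1.0, -0.001], [1.0, 0.013, -0.0], [-0.0, -0.001, -1.0]]
force: [0.6, 0.5, -0.0]
grip_width: 0.994
1.35 [ 0.50144409 -0.28212766  0.20096724] [[-0.0128, 0.9999, -0.0008], [0.9999, 0.0128, -0.0002], [-0.0002, -0.0008, -1.0]] [-36.3  15.9  86.2  -0.   78.  -37. ] [ 0.58104957  0.48991698 -0.01361689]
([268, 103, 28, 7, 180], [281.7, 106.0]) [ 0.50271931 -0.21808253  0.045     ] [ 0.50261717 -0.21724123  0.059     ]
```

View pics/w1.png

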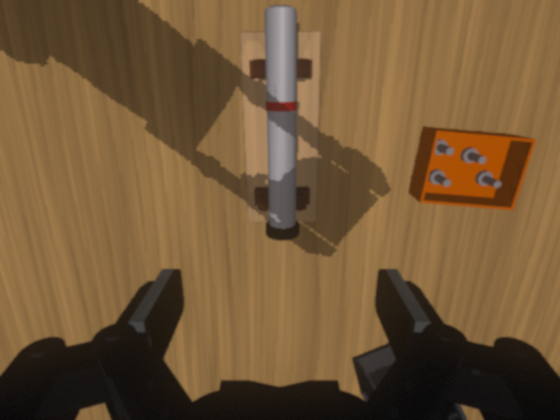

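The wrist view shows the tube upright in the picture with its band at (282,106), at world (0.503,-0.218), and the cap at (282,230). The tube lies between the jaws and nothing blocks the descent.

```bash
python3 -m pendant '[[[8.5,0.1,0.2,5,0,0,0],[8.5,0.1,0.2,10,0,0,0],[8.5,0.1,0.2,14,0,0,0],[8.5,0.1,0.2,16,0,0,0],[8.5,0.1,0.2,17.6,0,0,0],[8.5,0.1,0.2,17.6,0,0,0],[8.5,0.1,0.2,17.6,0,0,0]]]' 60;  python3 -m pendant '[[[5,0,0,0,0,0,0],[3.5,0,0,0,0,0,0],[2,0,0,0,0,0,0],[2,0,0,0,0,0,0],[2,0,0,0,0,0,0],[2,0,0,0,0,0,0],[2,0,0,0,0,0,0],[2,0,0,0,0,0,0]]]' 60
```

```text
t: 2.1
tcp_pos: [0.5041, -0.2812, 0.0254]
ee_rot: [[-0.013, 1.0, 0.0], [1.0, 0.013, -0.0], [-0.0, 0.0, -1.0]]
force: [-0.2, 0.1, 0.4]
grip_width: 0.994
t: 2.9
tcp_pos: [0.5045, -0.2803, 0.0252]
ee_rot: [[-0.015, 1.0, 0.0], [1.0, 0.015, -0.0], [-0.0, 0.0, -1.0]]
force: [0.5, 0.1, 1.9]
grip_width: 0.232
```

Run:
```python
from h import *
s=sense();print(s["t"],s["grip_width"])
cv2.imwrite("pics/w2.png",snapshot("wrist"))
```

```text
2.9 0.23222185328956302
```

View pics/w2.png

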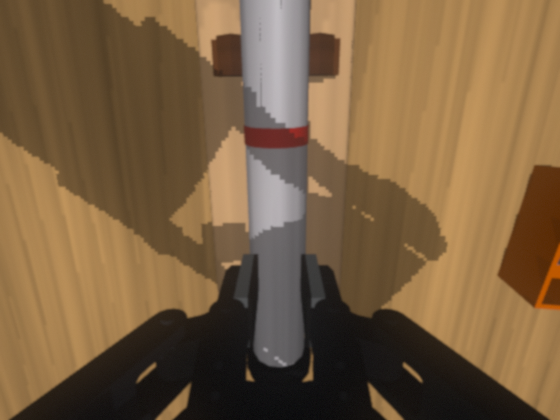

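The pads stand on both sides of the tube at (247,300) and (312,300), with the band at (277,137). I'll command a tighter closure to confirm the fingers stall, then lift.

```bash
python3 -m pendant '[[[0,0,0,0,0,0,0],[0,0,0,0,0,0,0],[0,0,0,0,0,0,0],[0,0,0,-1,0,0,0],[0,0,0,-3,0,0,0],[0,0,0,-6,0,0,0],[0,0,0,-10,0,0,0],[0,0,0,-12.5,0,0,0],[0,0,0,-12.5,0,0,0],[0,0,0,-12.5,0,0,0]]]' 60;  python3 - <<'E'
from h import *
s=sense();p=camera_params("wrist");im=snapshot("wrist");cv2.imwrite("pics/w3.png",im)
for q in red(im):print(q,plane(p,q[1],s["tcp_pos"][2]+.019+.014))
t=snapshot("top");cv2.imwrite("pics/t3.png",t);print(red(t))
E
```

```text
t: 3.95
tcp_pos: [0.5044, -0.2801, 0.1501]
ee_rot: [[-0.015, 1.0, 0.0], [1.0, 0.015, -0.0], [-0.0, 0.0, -1.0]]
force: [0.1, -0.5, -1.0]
grip_width: 0.001
([261, 109, 34, 9, 250], [277.8, 112.9]) [ 0.50260132 -0.20735972  0.18313455]
[([173, 233, 14, 16, 117], [179.3, 239.7]), ([352, 235, 2, 11, 19], [352.4, 240.2])]
```

The fingers shut fully, so there is no grip, and the tube hasn't moved. I'll check the geometry before trying again.

Run:
```python
from h import *
np.set_printoptions(precision=4,suppress=True)
s=sense();p=camera_params("wrist");T=np.array(p["T"]);R=s["ee_rot"];t=s["tcp_pos"]
# camera pose in tool frame
print("cam in tool",R.T@(T[:3,3]-t)); print(R.T@T[:3,:3])
pl=dict(p);pl["T"]=T.copy();pl["T"][2,3]-=0.1249   # pose at w2
im2=cv2.imread("pics/w2.png");r2=red(im2);r3=red(cv2.imread("pics/w3.png"));print(r2,r3)
print("band tri",tri(pl,r2[0][1],p,r3[0][1]))
tl=t-np.array([0,0,.1249])
for dz in(0,.01,.019,.03,.05):
    print(dz,[proj(pl,tl+R@np.array([0,y,-dz])) for y in(-.01,0,.01)])
```

```text
cam in tool [ 0.0837 -0.0002 -0.1717]
[[-0.0003  0.9454  0.3259]
 [ 1.      0.0003  0.0002]
 [ 0.0001  0.3259 -0.9454]]
[([245, 127, 62, 20, 1011], [276.0, 137.1])] [([261, 109, 34, 9, 250], [277.8, 112.9])]
band tri [ 0.5011 -0.2166  0.0548]
0 [array([261.5104, 243.0767]), array([279.5203, 243.0718]), array([297.5306, 243.0669])]
0.01 [array([260.5862, 251.4479]), array([279.5412, 251.4428]), array([298.4967, 251.4377])]
0.019 [array([259.6673, 259.7704]), array([279.562 , 259.7652]), array([299.4572, 259.7599])]
0.03 [array([258.4125, 271.1352]), array([279.5904, 271.1298]), array([300.7688, 271.1243])]
0.05 [array([255.6614, 296.0533]), array([279.6527, 296.0475]), array([303.6446, 296.0417])]
```

View pics/w3.png

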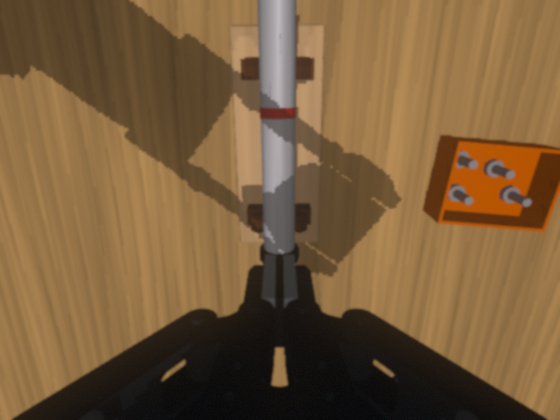

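The wrist view shows shut fingers with their tips near row 255, but the reported TCP projects to row 243. So the fingertips may not be where the TCP says. I'll check against the fixed cameras.

Run:
```python
from h import *
s=sense();R=s["ee_rot"];t=s["tcp_pos"];print(t)
o=[]
for n in("scene","top"):
    p=camera_params(n);im=snapshot(n);cv2.imwrite(f"pics/{n}4.png",im)
    u=proj(p,t);print(n,u,proj(p,t+[0,0,.03]))
    x,y=int(u[0])-50,int(u[1])-60
    c=cv2.resize(im[y:y+100,x:x+100],None,fx=4,fy=4,interpolation=cv2.INTER_CUBIC)
    for k,col in((0,(0,255,0)),(.03,(255,0,255))):
        v=((proj(p,t+[0,0,k])-[x,y])*4).astype(int);cv2.drawMarker(c,tuple(map(int,v)),col,cv2.MARKER_CROSS,14,1)
    o.append(c)
cv2.imwrite("pics/tip4.png",np.hstack(o))
```

```text
[ 0.50349076 -0.27952702  0.14852375]
scene [150.92917308 190.73224677] [146.85893399 180.68595456]
top [391.93011992 237.72178253] [395.81921402 237.41933762]
```

View pics/tip4.png

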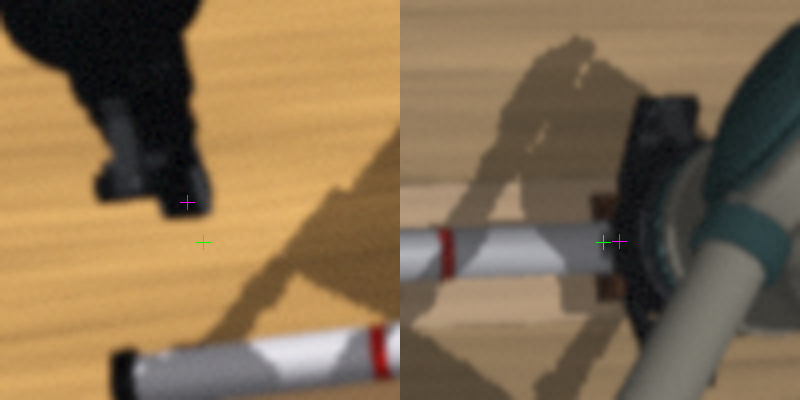

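The shut fingertips sit about 28–30 mm above the reported TCP: the green cross is well below the tips, and the magenta +30 mm cross is just about at them. That explains the miss, because the fingers closed over the top of the tube. I'll treat the real tips as 29 mm short of the reported TCP and descend that much further, watching the force.

```bash
python3 -m pendant '[[[8.5,0,-0.1,0,0,0,0],[8.5,0,-0.1,2,0,0,0],[8.5,0,-0.1,4,0,0,0],[8.5,0,-0.1,6,0,0,0],[8.5,0,-0.1,8,0,0,0],[8.5,0,-0.1,10,0,0,0],[8.5,0,-0.1,12,0,0,0],[8.5,0,-0.1,13,0,0,0],[8.5,0,-0.1,14,0,0,0],[8.5,0,-0.1,14.8,0,0,0],[8.5,0,-0.1,15.3,0,0,0],[8.5,0,-0.1,15.3,0,0,0]]]' 60;  python3 -m pendant '[[[3.5,0,0,0,0,0,0],[3.5,0,0,0,0,0,0],[2,0,0,0,0,0,0],[0,0,0,0,0,0,0],[0,0,0,0,0,0,0],[0,0,0,0,0,0,0],[0,0,0,0,0,0,0],[0,0,0,0,0,0,0]]]' 60
```

```text
t: 5.35
tcp_pos: [0.5033, -0.2802, -0.0032]
ee_rot: [[-0.015, 1.0, -0.0], [1.0, 0.015, 0.0], [0.0, -0.0, -1.0]]
force: [-1.1, -0.1, 1.3]
grip_width: 0.995
t: 6.15
tcp_pos: [0.5037, -0.2805, -0.0022]
ee_rot: [[-0.015, 1.0, 0.001], [1.0, 0.015, -0.001], [-0.001, 0.001, -1.0]]
force: [-0.9, 0.1, 5.9]
grip_width: 0.308
```

```bash
python3 -m pendant '[[[0,0,0,-0.5,0,0,0],[0,0,0,-1.5,0,0,0],[0,0,0,-3,0,0,0],[0,0,0,-4,0,0,0],[0,0,0,-4,0,0,0],[0,0,0,-4,0,0,0]]]' 80;  python3 - <<'E'
from h import *
s=sense();p=camera_params("wrist");im=snapshot("wrist");cv2.imwrite("pics/w5.png",im)
print(s["tcp_pos"],s["grip_width"],s["force"],s["moment"])
a=camera_params("top");b=camera_params("scene");A=snapshot("top");B=snapshot("scene");cv2.imwrite("pics/t5.png",A);cv2.imwrite("pics/s5.png",B)
print(red(im),red(A),red(B))
for q in red(im):print(plane(p,q[1],.099))
o=np.vstack([np.hstack([cv2.resize(A[195:285,290:425],(540,360),interpolation=cv2.INTER_CUBIC)]),np.hstack([cv2.resize(B[150:260,110:250],(540,424)[:2],interpolation=cv2.INTER_CUBIC)])])[:,:]
o=cv2.resize(o,None,fx=.75,fy=.75)
cv2.imwrite("pics/lift5.png",np.hstack([o,cv2.resize(im[:,180:380],(281,o.shape[0]))]))
E
```

```text
t: 6.75
tcp_pos: [0.5034, -0.2803, 0.0372]
ee_rot: [[-0.015, 1.0, 0.0], [1.0, 0.015, -0.0], [-0.0, 0.0, -1.0]]
force: [-0.1, -0.4, -1.8]
grip_width: 0.301
[ 0.50338518 -0.28029411  0.03719198] 0.3014832675320346 [-0.11979182 -0.39753022 -1.7634074 ] [-0.08794846  0.05618406  0.00494211]
[([241, 135, 75, 26, 1542], [278.4, 148.5])] [([173, 233, 14, 16, 117], [179.3, 239.8]), ([354, 234, 3, 12, 18], [355.2, 239.9])] [([366, 152, 16, 23, 152], [373.9, 161.7]), ([190, 200, 4, 13, 35], [191.4, 206.3])]
[ 0.50199076 -0.21638929  0.099     ]
```

View pics/lift5.png

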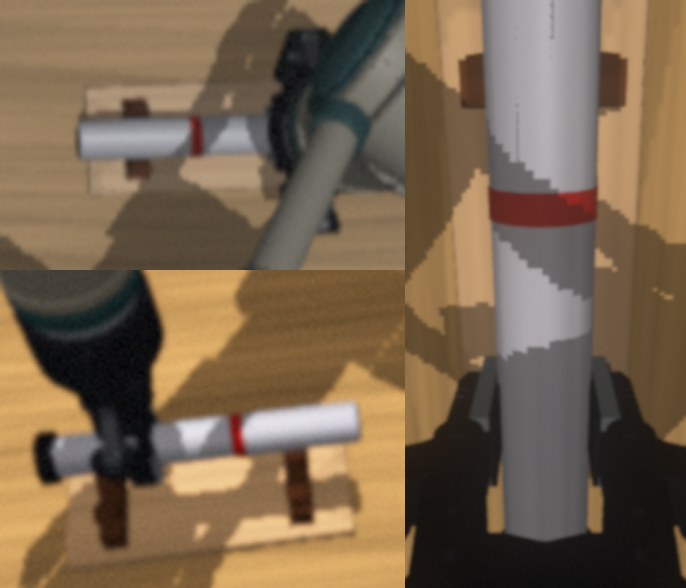

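The tube is gripped and hangs level above the cradle, with its band at wrist (278,148) and the pads around it. Next I'll measure its height and tilt and work out the move to a point just short of the mouth.

Run:
```python
from h import *
np.set_printoptions(precision=4,suppress=True)
a=camera_params("top");b=camera_params("scene")
B=tri(a,(355.2,239.9),b,(191.4,206.3));E=tri(a,(316.7,241),b,(233.4,202.2));print("band",B,"end",E)
# wrist: band edges & tube axis direction
im=cv2.imread("pics/w5.png");p=camera_params("wrist");s=sense();t=s["tcp_pos"];R=s["ee_rot"];print(t,R)
g=im.astype(int)
for r in(20,60,100,200,240):
    row=cv2.GaussianBlur(im[r:r+1,200:360],(3,1),0)[0].astype(int); sat=row.max(1)-row.min(1)
    k=np.where(sat<18)[0]; print(r,200+k.min(),200+k.max(),plane(p,(200+(k.min()+k.max())/2,r),.085))
```

```text
band [ 0.5013 -0.2185  0.083 ] end [ 0.5006 -0.1382  0.081 ]
[ 0.5029 -0.2799  0.0364] [[-0.015   0.9999 -0.0012]
 [ 0.9999  0.015   0.0008]
 [ 0.0008 -0.0012 -1.    ]]
20 236 317 [ 0.5004 -0.1769  0.085 ]
60 237 317 [ 0.5007 -0.1888  0.085 ]
100 239 315 [ 0.5009 -0.2016  0.085 ]
200 244 313 [ 0.5019 -0.2382  0.085 ]
240 245 312 [ 0.5021 -0.255   0.085 ]
```

```bash
python3 -m pendant '[[[0,2,-0.5,0,0,0,0.03],[0,5,-1.3,0,0,0,0.06],[0,9,-2.3,0,0,0,0.1],[0,13,-3.4,0,0,0,0.14],[0,16,-4.2,0,0,0,0.18],[0,18,-4.7,0,0,0,0.2],[0,19.4,-5,0,0,0,0.209],[0,19.4,-5,0,0,0,0.209],[0,19.4,-5,0,0,0,0.209]]]' 80;  python3 - <<'E'
from h import *
s=sense();p=camera_params("wrist");im=snapshot("wrist");cv2.imwrite("pics/w6.png",im)
print(s["tcp_pos"],s["ee_rot"],s["grip_width"],s["force"])
A=snapshot("top");B=snapshot("scene");cv2.imwrite("pics/t6.png",A);cv2.imwrite("pics/s6.png",B)
print(red(im),red(A),red(B))
cv2.imwrite("pics/pre6.png",np.hstack([cv2.resize(A[205:285,140:280],(420,240),interpolation=cv2.INTER_CUBIC),cv2.resize(B[150:230,240:380],(420,240),interpolation=cv2.INTER_CUBIC)])[:,:800])
o=np.zeros((600,800,3),np.uint8);o[:240]=cv2.imread("pics/pre6.png");o[240:,:480]=cv2.resize(im,(480,360));cv2.imwrite("pics/pre6.png",o)
E
```

```text
t: 7.8
tcp_pos: [0.4508, -0.0874, 0.037]
ee_rot: [[0.192, 0.981, 0.0], [0.981, -0.192, -0.001], [-0.001, 0.0, -1.0]]
force: [0.8, -1.2, -2.2]
grip_width: 0.302
[ 0.45079806 -0.08735961  0.03698837] [[ 1.91741170e-01  9.81445503e-01  2.19685015e-04]
 [ 9.81445364e-01 -1.91741003e-01 -6.21130611e-04]
 [-5.67483220e-04  3.34705149e-04 -9.99999783e-01]] 0.3017898416237391 [ 0.84832314 -1.16757051 -2.18620751]
[([241, 136, 75, 26, 1597], [277.7, 148.6])] [([173, 233, 14, 16, 117], [179.3, 239.8])] [([367, 152, 15, 23, 152], [374.0, 161.5]), ([286, 175, 3, 12, 29], [287.2, 181.1])]
```

View pics/pre6.png

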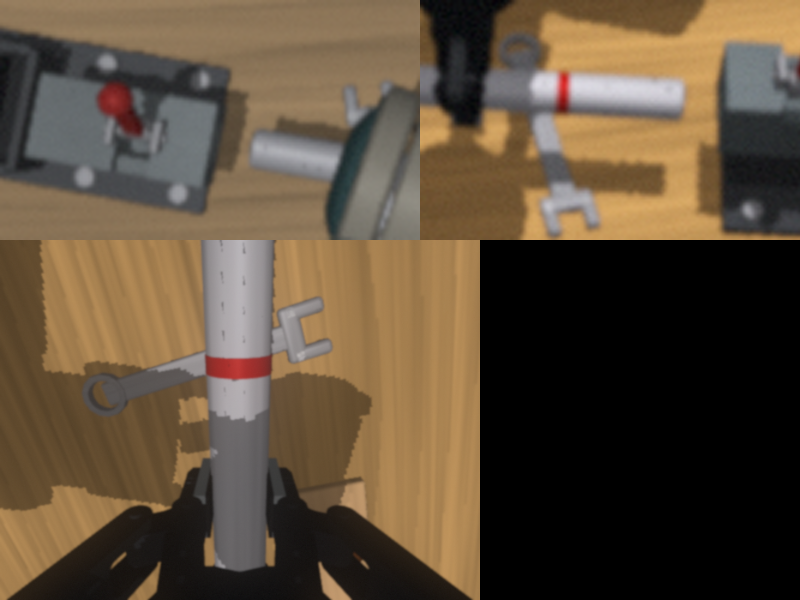

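Run:
```python
from h import *
np.set_printoptions(precision=4,suppress=True)
a=camera_params("top");b=camera_params("scene");A=cv2.imread("pics/t6.png")
q=lambda x,y:(140+x/3,205+y/3)
d=np.array([.1874,.9823]);n=np.array([.9823,-.1874])
M=(plane(a,(213,239.1),.11)+plane(a,(207,267.4),.11))[:2]/2
M2=(plane(a,q(222,103),.11)+plane(a,q(204,188),.11))[:2]/2
print("mouth",M,M2)
# tube silhouette in top: bright low-saturation columns 226..248
for c in(228,233,238,243,248):
    col=A[235:275,c].astype(int);sat=col.max(1)-col.min(1);k=np.where((sat<25)&(col.mean(1)>90))[0]
    P=plane(a,(c,235+(k.min()+k.max())/2),.085)[:2];print(c,235+k.min(),235+k.max(),P,"lateral",(P-M)@n,"along",(P-M)@d)
for r in("sleeve edges",):
    for u,v in(((213,239.1),(154.3,229.6)),((207,267.4),(148.3,257.2))):
        x=(plane(a,v,.11)-plane(a,u,.11));print(r,np.degrees(np.arctan2(x[0],x[1])))
E=tri(a,(224,254.3),b,(240+684/3-420/3,150+99/3));print("end",E)
p=camera_params("wrist");im=cv2.imread("pics/w6.png")
for r in(20,60,100,200,230):
    row=cv2.GaussianBlur(im[r:r+1,220:340],(3,1),0)[0].astype(int); sat=row.max(1)-row.min(1)
    k=np.where(sat<20)[0]; P=plane(p,(220+(k.min()+k.max())/2,r),.085)[:2];print(r,P,"lat",(P-M)@n)
```

```text
mouth [0.4796 0.0774] [0.4791 0.0754]
228 248 261 [0.476  0.0441] lateral 0.0027028913284667887 along -0.033369163431829614
233 249 262 [0.4738 0.0339] lateral 0.0024340210099111498 along -0.043870214680866944
238 250 263 [0.4716 0.0236] lateral 0.002165223587942888 along -0.05436841886666705
243 251 264 [0.4693 0.0133] lateral 0.0018964990329202215 along -0.06486377714692408
248 252 265 [0.4671 0.0031] lateral 0.0016278473152173852 along -0.07535629067870458
sleeve edges 10.18263832052768
sleeve edges 10.807488614009772
end [0.4767 0.0543 0.0791]
20 [0.4703 0.0134] lat 0.0028208043754143347
60 [0.4681 0.0016] lat 0.002886085000110953
100 [ 0.4697 -0.0119] lat 0.006954043485729417
200 [ 0.4588 -0.0472] lat 0.0028690403759145493
230 [ 0.4563 -0.0594] lat 0.0027801641084888307
```

Run:
```python
from h import *
np.set_printoptions(precision=3,suppress=True)
b=camera_params("scene");B=cv2.imread("pics/s6.png")
# tube silhouette rows in scene at several columns, vs a level axis at z
g=[]
for c in(281,284,291,300,310,320,325):
    col=B[160:205,c].astype(int);sat=col.max(1)-col.min(1);k=np.where((sat<28)&(col.mean(1)>90))[0]
    g.append((c,160+(k.min()+k.max())/2,k.max()-k.min()+1))
print(g)
d=np.array([.188,.982,0]);E=np.array([.4755,.0520,.085])
for z in(.081,.085,.089):
    pts=np.array([proj(b,E+[0,0,z-.085]-d*l) for l in np.linspace(0,.11,12)])
    print(z,[round(float(np.interp(c,pts[::-1,0],pts[::-1,1])),1) for c,_,_ in g])
```

```text
[(281, np.float64(187.5), np.int64(28)), (284, np.float64(188.0), np.int64(29)), (291, np.float64(180.5), np.int64(12)), (300, np.float64(181.0), np.int64(13)), (310, np.float64(182.0), np.int64(13)), (320, np.float64(182.0), np.int64(13)), (325, np.float64(182.5), np.int64(12))]
0.081 [179.8, 179.9, 180.3, 180.7, 181.3, 181.8, 182.0]
0.085 [178.6, 178.7, 179.1, 179.5, 180.1, 180.6, 180.8]
0.089 [177.4, 177.5, 177.9, 178.3, 178.8, 179.4, 179.6]
```

```bash
python3 -m pendant '[[[0,0,-0.2,0,0,0,0],[0,1,-0.2,0,0,0,0],[0,1.8,-0.2,0,0,0,0],[0,2.2,-0.2,0,0,0,0],[0,2.5,-0.2,0,0,0,0],[0,2.8,-0.2,0,0,0,0],[0,3.1,-0.2,0,0,0,0],[0,3.4,-0.2,0,0,0,0],[0,3.4,-0.2,0,0,0,0]]]' 80;  python3 - <<'E'
from h import *
s=sense();print(s["tcp_pos"],s["ee_rot"][:,0],s["force"],s["moment"])
im=snapshot("wrist");cv2.imwrite("pics/w7.png",im);print(red(im))
E
```

```text
t: 8.85
tcp_pos: [0.4552, -0.053, 0.0371]
ee_rot: [[0.193, 0.981, 0.0], [0.981, -0.193, 0.0], [0.0, 0.0, -1.0]]
force: [0.7, -0.1, -1.3]
grip_width: 0.299
[ 0.45519437 -0.05299646  0.03707798] [1.92545278e-01 9.81288083e-01 1.17455507e-04] [ 0.72907836 -0.1091212  -1.3167141 ] [ 0.0308654   0.02403827 -0.01479314]
[([240, 136, 76, 25, 1601], [277.7, 148.6])]
```

```bash
python3 -m pendant '[[[0,0.4,0,0,0,0,0],[0,0.8,0,0,0,0,0],[0,1.2,0,0,0,0,0],[0,1.6,0,0,0,0,0],[0,2.0,0,0,0,0,0],[0,2.5,0,0,0,0,0],[0,3,0,0,0,0,0],[0,3.5,0,0,0,0,0],[0,3.5,0,0,0,0,0]]]' 80;  python3 - <<'E'
from h import *
s=sense();print(s["tcp_pos"],s["ee_rot"][:,0],s["force"],s["moment"])
im=snapshot("wrist");cv2.imwrite("pics/w8.png",im);print(red(im))
B=snapshot("scene");A=snapshot("top")
o=np.zeros((600,800,3),np.uint8);o[:240,:380]=cv2.resize(A[205:285,140:267],(380,240));o[:240,380:]=cv2.resize(B[150:230,260:400],(420,240),interpolation=cv2.INTER_CUBIC);o[240:,:480]=cv2.resize(im,(480,360));cv2.imwrite("pics/ins8.png",o)
E
```

```text
t: 9.8
tcp_pos: [0.462, -0.0183, 0.0371]
ee_rot: [[0.192, 0.981, 0.0], [0.981, -0.192, 0.0], [0.0, 0.0, -1.0]]
force: [-0.4, -0.1, -0.9]
grip_width: 0.304
[ 0.46200037 -0.01830364  0.03709269] [1.92044998e-01 9.81386102e-01 1.95550798e-04] [-0.37321319 -0.1044338  -0.87899468] [-0.05781523 -0.01177802 -0.00896861]
[([241, 136, 75, 26, 1606], [277.9, 148.7])]
```

View pics/ins8.png

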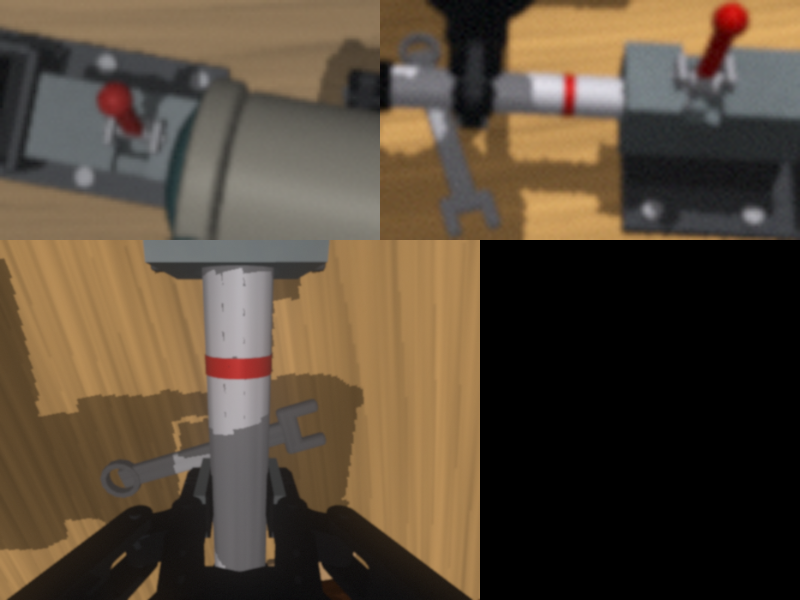

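The tube has entered the sleeve cleanly, with no force on it, and is centred in the wrist view: sleeve edge at display row 263, band at row 367. Next, the remaining distance.

```bash
cat > gap.py <<'E'
from h import *
np.set_printoptions(precision=4,suppress=True)
import sys
s=sense();p=camera_params("wrist");im=snapshot("wrist");cv2.imwrite(sys.argv[1],im)
d=s["ee_rot"][:,0]
q=max(red(im),key=lambda q:q[0][4]);x,y,w,h=q[0][:4]
# sleeve top edge: strongest drop in brightness along columns either side of the tube
v=im[:,:,:].mean(2);e=[]
for c in list(range(190,230))+list(range(325,365)):
    g=np.diff(cv2.GaussianBlur(v[:y+60,c:c+1],(1,3),0)[:,0]);k=int(np.argmin(g[:y+40]));e.append(k+1)
r=float(np.median(e));print("edge row",r,np.percentile(e,[10,90]),"band rows",y,y+h,q[1])
E=plane(p,(279,r),.110);
c0=278
m=[plane(p,(c0,k),.0988) for k in(y,y+h)]  # at centre column
sub=im[:,270:286];hh=cv2.cvtColor(sub,cv2.COLOR_BGR2HSV);mm=((hh[...,0]<6)|(hh[...,0]>172))&(hh[...,1]>140);rows=np.where(mm.mean(1)>.5)[0];print("centre band rows",rows.min(),rows.max()+1)
b=[plane(p,(278,k),.099) for k in(rows.min(),rows.max()+1)]
print("band width mm",1e3*(b[0]-b[1])@d,"gap edge->band mid mm",1e3*(E-(b[0]+b[1])/2)@d,"E",E)
print(s["tcp_pos"],s["force"])
E
python3 gap.py pics/w9.png
```

```text
edge row 23.0 [23. 24.] band rows 136 162 [277.8, 148.8]
centre band rows 139 162
band width mm 7.485312190111495 gap edge->band mid mm 35.349767790948796 E [0.4807 0.0778 0.11  ]
[ 0.4619 -0.0189  0.0371] [ 0.1162  0.3782 -2.5366]
```

```bash
python3 -m pendant '[[[0,0.5,0,0,0,0,0],[0,1.0,0,0,0,0,0],[0,1.5,0,0,0,0,0],[0,2,0,0,0,0,0],[0,2.4,0,0,0,0,0],[0,2.8,0,0,0,0,0],[0,2.8,0,0,0,0,0],[0,2.8,0,0,0,0,0]]]' 80; python3 gap.py pics/w10.png
```

```text
t: 10.8
tcp_pos: [0.4673, 0.0086, 0.0371]
ee_rot: [[0.192, 0.981, -0.0], [0.981, -0.192, -0.0], [-0.0, -0.0, -1.0]]
force: [0.3, 0.7, -2.6]
grip_width: 0.301
edge row 157.0 [ 87.5 164.5] band rows 136 162 [277.8, 148.7]
centre band rows 139 162
band width mm 7.48561716178148 gap edge->band mid mm 0.1770979656567759 E [0.4793 0.0708 0.11  ]
[0.4673 0.0086 0.0371] [ 0.2532  0.6893 -2.5744]
```

Run:
```python
import cv2
im=cv2.imread("pics/w10.png");cv2.imwrite("pics/w10c.png",cv2.resize(im[60:200,180:380],(800,560),interpolation=cv2.INTER_NEAREST))
```

```text
(no output)
```

View pics/w10c.png

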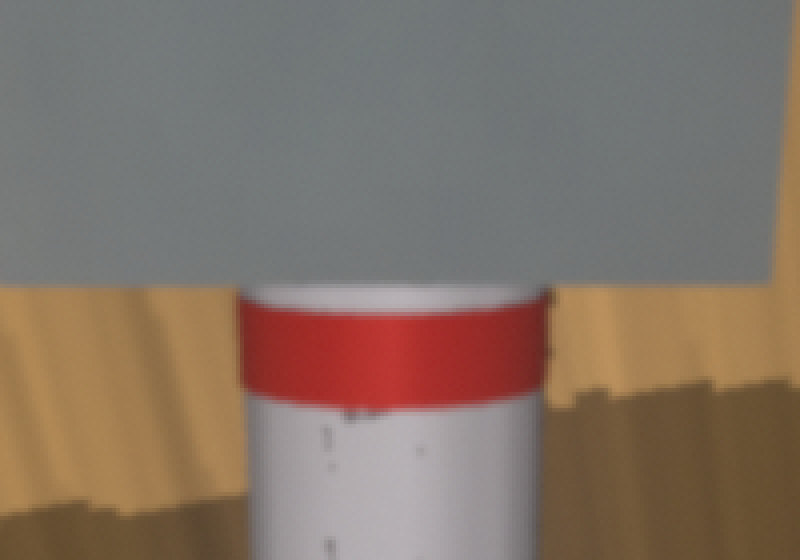

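The sleeve edge is at row 131.2 and the band covers rows 138.5–162. The detector caught shading instead of the edge, so I'll compute with the true row.

Run:
```python
from h import *
p=camera_params("wrist");s=sense();d=s["ee_rot"][:,0]
E=plane(p,(279,131.2),.11);b=[plane(p,(278,k),.099) for k in(138,162)]
print(E,[(E-x)@d*1e3 for x in b])
im=cv2.imread("pics/w10.png")
for c in(210,350):print([int(x) for x in im[124:138,c].max(1).astype(int)-im[124:138,c].min(1)])
print(im[128:142,278].tolist(), im[158:165,278].tolist())
# camera along-axis distance from the edge and height
print((p["T"][:3,3]-E)@d, p["T"][2][3])
A=camera_params("top")
```

```text
[0.48077206 0.07805046 0.11      ] [np.float64(3.579997293435707), np.float64(11.383520681957373)]
[3, 3, 3, 2, 2, 2, 5, 24, 55, 71, 75, 74, 76, 76]
[2, 4, 3, 2, 3, 1, 13, 41, 70, 83, 84, 86, 85, 85]
[[121, 120, 118], [121, 121, 119], [130, 130, 129], [150, 148, 150], [171, 168, 172], [178, 175, 180], [180, 177, 182], [180, 176, 182], [175, 172, 181], [155, 153, 176], [115, 114, 175], [72, 74, 182], [54, 57, 188], [51, 55, 188]] [[51, 55, 186], [50, 55, 186], [53, 57, 186], [73, 75, 185], [116, 115, 181], [156, 154, 178], [175, 171, 180]]
0.012868176949841307 0.20875578795662827
```

```bash
python3 -m pendant '[[[0,0.3,0,0,0,0,0],[0,0.5,0,0,0,0,0],[0,0.7,0,0,0,0,0],[0,0.75,0,0,0,0,0],[0,0.75,0,0,0,0,0],[0,0.75,0,0,0,0,0]]]' 80
python3 - <<'E'
from h import *
p=camera_params("wrist");s=sense();d=s["ee_rot"][:,0];im=snapshot("wrist");cv2.imwrite("pics/w11.png",im)
def edge(c):
    sat=(im[:,c].max(1).astype(int)-im[:,c].min(1));k=np.argmax(sat[120:]>33)+120;return k
e=np.median([edge(c) for c in list(range(200,225))+list(range(340,365))])
sat=im[:,270:286].astype(int);sat=(sat.max(2)-sat.min(2)).mean(1);r=np.where(sat>65)[0];print("edge",e,"band",r.min(),r.max()+1)
E=plane(p,(279,e+.3),.11);b=[plane(p,(278,k),.099) for k in(r.min(),r.max()+1)]
print(s["tcp_pos"],s["force"],"mm edge ahead of band upper-visible, lower edges",[(E-x)@d*1e3 for x in b],"expected 4+; want lower=4")
E
```

```text
t: 11.45
tcp_pos: [0.4687, 0.0159, 0.0371]
ee_rot: [[0.193, 0.981, -0.0], [0.981, -0.193, -0.0], [-0.0, 0.0, -1.0]]
force: [0.1, -0.1, -1.9]
grip_width: 0.298
edge 157.0 band 157 162
[0.46871579 0.01588952 0.03706384] [ 0.14286031 -0.12610877 -1.93873313] mm edge ahead of band upper-visible, lower edges [np.float64(2.1753452051489037), np.float64(3.831121773540042)] expected 4+; want lower=4
```

The lower edge of the band is 3.8 mm short of the face, and a centred band would put it at 4.0 mm. I'll release and rise.

```bash
python3 -m pendant '[[[3,0,0,0,0,0,0],[4,0,0,0,0,0,0],[5,0,0,0,0,0,0],[7,0,0,0,0,0,0],[8.5,0,0,0,0,0,0],[8.5,0,0,0,0,0,0],[8.5,0,0,0,0,0,0]]]' 60; python3 -m pendant '[[[8.5,0,0,-2,0,0,0],[8.5,0,0,-5,0,0,0],[8.5,0,0,-9,0,0,0],[8.5,0,0,-13,0,0,0],[8.5,0,0,-17,0,0,0],[5,0,-4,-17,0,0,0],[2,0,-4,-17,0,0,0],[0,0,-4,-17,0,0,0],[0,0,-4,-17,0,0,0],[0,0,-4,-17,0,0,0]]]'
python3 - <<'E'
from h import *
p=camera_params("wrist");s=sense();im=snapshot("wrist");cv2.imwrite("pics/w12.png",im)
B=snapshot("scene");A=snapshot("top");cv2.imwrite("pics/s12.png",B);cv2.imwrite("pics/t12.png",A)
print(s["tcp_pos"],s["joints"].round(1));print(red(im),red(A),red(B))
for q in red(im):print([plane(p,q[1],z) for z in(.099,.19)])
E
```

```text
t: 12.2
tcp_pos: [0.4687, 0.0158, 0.0371]
ee_rot: [[0.193, 0.981, 0.0], [0.981, -0.193, -0.0], [-0.0, 0.0, -1.0]]
force: [0.4, -0.3, 0.4]
grip_width: 0.996
t: 13.2
tcp_pos: [0.4299, 0.0234, 0.2066]
ee_rot: [[0.193, 0.981, -0.001], [0.981, -0.193, -0.0], [-0.0, -0.001, -1.0]]
force: [-0.2, -0.4, 0.4]
grip_width: 0.141
[0.42992955 0.02342051 0.20661278] [ -6.1   3.  101.6  -0.   75.5   5. ]
[([333, 0, 90, 47, 2542], [382.7, 24.3]), ([310, 113, 31, 4, 113], [325.1, 114.4])] [([173, 233, 14, 16, 119], [179.3, 239.8]), ([210, 248, 4, 11, 15], [211.3, 253.2])] [([366, 152, 16, 23, 152], [374.0, 161.6]), ([339, 176, 2, 13, 26], [339.5, 182.0])]
[array([0.52845433, 0.13121485, 0.099     ]), array([0.50161452, 0.12286423, 0.19      ])]
[array([0.47732912, 0.07574838, 0.099     ]), array([0.4671474 , 0.08547036, 0.19      ])]
```

Run:
```python
from h import *
im=cv2.imread("pics/w12.png");p=camera_params("wrist");d=np.array([.1925,.981,0])
print(im[108:122,325].tolist());print([int(x) for x in im[106:120,300].max(1).astype(int)-im[106:120,300].min(1)])
M=np.array([.4807,.078,.11])
for r in(112,113,114):print("edge",r,(plane(p,(325,r),.11)-M)@d*1e3)
for r in(116,117,118):print("lower",r,(plane(p,(325,r),.0985)-M)@d*1e3)
```

```text
[[112, 112, 108], [113, 113, 111], [108, 109, 115], [96, 98, 132], [71, 74, 154], [50, 56, 167], [44, 50, 171], [43, 50, 171], [61, 64, 172], [98, 99, 171], [138, 137, 171], [164, 162, 174], [172, 170, 175], [172, 170, 174]]
[3, 3, 3, 2, 3, 17, 43, 67, 75, 77, 75, 77, 75, 74]
edge 112 -0.16509841261011982
edge 113 -0.9052739153006203
edge 114 -1.6468235296611273
lower 116 -4.1426182365612965
lower 117 -4.920275140823055
lower 118 -5.6993811200747855
```

After release the band's middle is about 0–1 mm short of the face, so the face stands on the band. Next I'll move beside the lever on its open side and come down with the fingers shut.

```bash
python3 -m pendant '[[[0,3,0,0,0,0,0],[0,7,0,0,0,0,0],[0,11.3,0,0,0,0,0],[0,11.3,0,0,0,0,0],[0,11.3,0,2,0,0,0],[0,11.3,0,4,0,0,0],[0,11.3,0,6,0,0,0],[0,11.3,0,6,0,0,0],[0,11.3,0,6,0,0,0]]]'
python3 - <<'E'
from h import *
s=sense();o=[]
for n in("scene","top"):
    p=camera_params(n);im=snapshot(n);print(n,red(im));u=proj(p,s["tcp_pos"]+[0,0,.029]);x,y=int(u[0])-50,max(0,int(u[1])-60)
    c=cv2.resize(im[y:y+100,x:x+100],(400,400),interpolation=cv2.INTER_CUBIC)
    cv2.drawMarker(c,(int(4*(u[0]-x)),int(4*(u[1]-y))),(0,255,0),cv2.MARKER_CROSS,12,1);o.append(c)
cv2.imwrite("pics/lev13.png",np.hstack(o));w=snapshot("wrist");cv2.imwrite("pics/w13.png",w);print(red(w))
E
```

```text
t: 14.25
tcp_pos: [0.4514, 0.134, 0.1471]
ee_rot: [[0.193, 0.981, -0.001], [0.981, -0.193, -0.0], [-0.001, -0.001, -1.0]]
force: [0.5, -0.2, -0.1]
grip_width: -0.006
scene [([366, 152, 16, 23, 152], [373.6, 162.5]), ([339, 176, 3, 13, 27], [339.6, 182.0])]
top [([175, 233, 12, 16, 96], [180.4, 240.2]), ([210, 248, 4, 11, 13], [211.4, 253.3])]
[([337, 213, 52, 60, 1056], [358.2, 238.2]), ([396, 295, 7, 10, 18], [398.9, 299.7]), ([402, 298, 7, 7, 14], [405.1, 300.6]), ([412, 299, 6, 4, 11], [414.0, 300.4])]
```

```bash
python3 -m pendant '[[[0,0,2,0.1,0,0,0],[0,0,3.3,0.2,0,0,0],[0,0,4.2,0.2,0,0,0],[0,0,5.1,0.4,0,0,0],[0,0,5.9,0.7,0,0,0],[0,0,6.4,1,0,0,0],[0,0,7,1.4,0,0,0],[0,0,7.5,1.8,0,0,0],[0,0,8,2.3,0,0,0],[0,0,8.4,2.8,0,0,0],[0,0,8.75,3.3,0,0,0],[0,0,8.75,3.3,0,0,0]]]'
python3 - <<'E'
from h import *
w=snapshot("wrist");cv2.imwrite("pics/w14.png",w);print(red(w))
a=camera_params("top");b=camera_params("scene")
A=snapshot("top");B=snapshot("scene");cv2.imwrite("pics/t14.png",A);cv2.imwrite("pics/s14.png",B);print(red(A),red(B))
s=sense();print(s["force"])
M=np.array([.4807,.078,0]);n=np.array([.981,-.1925,0]);d=np.array([.1925,.981,0])
for t in(.8,1.1,1.3,1.5):
    P=M+.05*d+n*.085*np.sin(t)+[0,0,.11+.085*np.cos(t)];print(t,proj(a,P),proj(b,P))
E
```

```text
t: 15.6
tcp_pos: [0.5376, 0.1175, 0.1138]
ee_rot: [[0.193, 0.981, 0.0], [0.981, -0.193, -0.0], [-0.0, 0.0, -1.0]]
force: [0.7, 1.1, 1.5]
grip_width: 0.002
[([199, 233, 156, 66, 3037], [277.0, 261.7])]
[([183, 235, 6, 11, 36], [186.3, 241.0])] [([339, 175, 2, 14, 21], [339.7, 182.0]), ([368, 189, 12, 13, 129], [373.3, 195.0])]
[-0.05548156 -0.19903516 -0.26094715]
0.8 [185.15985445 216.53116851] [374.6925888  182.45797611]
1.1 [188.77968556 209.72368745] [372.91580936 196.01462119]
1.3 [190.93061837 207.29722226] [371.42822955 203.79427936]
1.5 [192.77750303 206.58875101] [369.79215678 210.15339118]
```

The ball is at scene (373,195), which matches about 1.1 rad, so the lever follows. Now the last part down to the stop.

```bash
python3 -m pendant '[[[0,0,0.2,0.4,0,0,0],[0,0,0.4,0.8,0,0,0],[0,0,0.55,1.2,0,0,0],[0,0,0.65,1.5,0,0,0],[0,0,0.75,1.9,0,0,0],[0,0,0.85,2.3,0,0,0],[0,0,0.85,2.5,0,0,0],[0,0,0.85,2.5,0,0,0]]]'
python3 - <<'E'
from h import *
B=snapshot("scene");A=snapshot("top");cv2.imwrite("pics/s15.png",B);print(red(A),red(B));print(sense()["force"],sense()["joint_efforts"])
E
```

```text
t: 16.55
tcp_pos: [0.5461, 0.1157, 0.0892]
ee_rot: [[0.193, 0.981, 0.001], [0.981, -0.193, -0.0], [-0.0, 0.001, -1.0]]
force: [0.6, -1.1, 1.9]
grip_width: 0.003
[([185, 233, 6, 13, 26], [187.7, 240.1])] [([339, 175, 2, 14, 19], [339.7, 182.7]), ([365, 178, 2, 7, 10], [365.7, 180.7]), ([365, 201, 12, 15, 145], [370.1, 208.3])]
[-0.00871682 -0.69123485  2.51240661] [ 4.68628658e-01 -4.04188514e+01 -2.01265025e+01  2.51600984e-01
  1.50680481e-01 -4.08944063e-03]
```

```bash
python3 -m pendant '[[[0,0,0,0.2,0,0,0],[0,0,0,0.4,0,0,0],[0,0,0,0.4,0,0,0]]]';  python3 -m pendant '[[[0,0,0,0.1,0,0,0],[0,0,0,0.2,0,0,0],[0,0,0,0.2,0,0,0]]]'
python3 - <<'E'
from h import *
B=snapshot("scene");print(red(B),sense()["force"])
E
```

```text
t: 16.95
tcp_pos: [0.5464, 0.1157, 0.0882]
ee_rot: [[0.193, 0.981, 0.003], [0.981, -0.193, -0.0], [0.0, 0.003, -1.0]]
force: [-4.0, -1.2, 18.9]
grip_width: -0.002
t: 17.25
tcp_pos: [0.5466, 0.1157, 0.088]
ee_rot: [[0.193, 0.981, 0.005], [0.981, -0.193, -0.0], [0.0, 0.005, -1.0]]
force: [-6.8, -2.1, 29.4]
grip_width: -0.004
[([339, 175, 2, 14, 19], [339.7, 182.7]), ([365, 178, 2, 7, 10], [365.7, 180.7]), ([365, 201, 12, 16, 149], [370.2, 208.7])] [-6.67965911 -1.74791176 28.83084228]
```

The lever is hard against its stop: the force rose to 29 N with no further travel. I'll back off and check.

```bash
python3 -m pendant '[[[0,0,0,-1,0,0,0],[0,0,0,-4,0,0,0],[0,0,0,-8,0,0,0],[0,0,0,-12,0,0,0],[0,-4,-3,-14,0,0,0],[0,-9,-6,-14,0,0,0],[0,-14,-9,-14,0,0,0],[0,-17,-9,-14,0,0,0],[0,-17,-9,-14,0,0,0],[0,-17,-9,-14,0,0,0],[0,-17,-9,-14,0,0,0]]]'
python3 - <<'E'
from h import *
s=sense();p=camera_params("wrist");w=snapshot("wrist");cv2.imwrite("pics/w16.png",w)
A=snapshot("top");B=snapshot("scene");cv2.imwrite("pics/t16.png",A);cv2.imwrite("pics/s16.png",B);print(s["tcp_pos"],red(w),red(A),red(B))
q=lambda im,r,c,h,wd,W,H:cv2.resize(im[r:r+h,c:c+wd],(W,H),interpolation=cv2.INTER_CUBIC)
o=np.vstack([np.hstack([q(A,195,140,90,120,400,300),q(B,140,310,90,120,400,300)]),np.hstack([cv2.resize(w,(400,300)),q(w,0,200,120,160,400,300)])]);cv2.imwrite("pics/fin16.png",o)
a=camera_params("top");b=camera_params("scene");M=np.array([.4807,.078,0]);n=np.array([.981,-.1925,0]);d=np.array([.1925,.981,0])
for t in(1.3,1.4,1.5):
    P=M+.05*d+n*.085*np.sin(t)+[0,0,.11+.085*np.cos(t)];print(t,proj(a,P),proj(b,P),proj(p,P))
print("mouth in wrist",proj(p,M+[0,0,.11]),proj(p,M+[0,0,.099]))
E
```

```text
t: 18.4
tcp_pos: [0.4248, -0.0328, 0.2228]
ee_rot: [[0.192, 0.981, -0.0], [0.981, -0.192, 0.001], [0.001, -0.0, -1.0]]
force: [-1.6, -0.9, -0.8]
grip_width: -0.0
[ 0.42482344 -0.03278681  0.22279931] [([301, 36, 34, 7, 200], [318.0, 38.8])] [([183, 203, 14, 43, 261], [189.4, 222.6])] [([339, 175, 2, 14, 20], [339.7, 182.4]), ([365, 178, 13, 38, 334], [369.5, 198.1])]
1.3 [190.93061837 207.29722226] [371.42822955 203.79427936] [458.71923864 -57.39480901]
1.4 [191.89613201 206.73056071] [370.62347654 207.16877113] [455.32540504 -52.52611345]
1.5 [192.77750303 206.58875101] [369.79215678 210.15339118] [450.84369903 -47.90480229]
mouth in wrist [323.76466747  33.49382524] [322.03409293  35.45180289]
```

View pics/fin16.png

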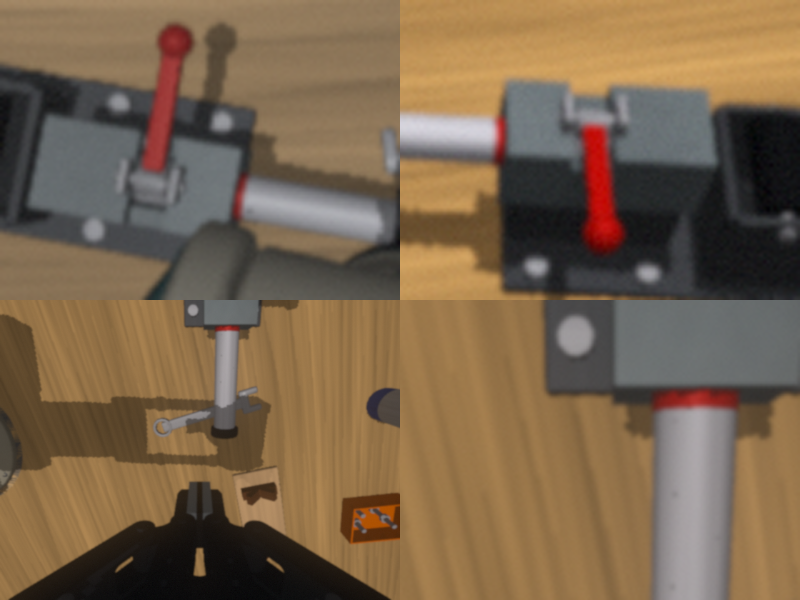

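The lever lies level at its stop, ball at scene (370,208), and the band shows at the sleeve face. One numeric check of the band's position against the face.

Run:
```python
from h import *
im=cv2.imread("pics/w16.png");p=camera_params("wrist");d=np.array([.1925,.981,0]);M=np.array([.4807,.078,.11])
for c in(312,318,324):print(c,[x[2]-x[1] for x in im[30:48,c].astype(int)])
for c in(292,345):print(c,im[28:46,c].mean(1).astype(int).tolist())
for r in(34,35,36):print("edge",r,((plane(p,(318,r),.11)-M)@d*1e3).round(2))
for r in(42,43,44):print("lower",r,[((plane(p,(318,r),z)-M)@d*1e3).round(2) for z in(.099,.0975)])
print("cam along",(p["T"][:3,3]-M)@d)
# top view: band centre visible vs mouth
a=camera_params("top");A=cv2.imread("pics/t16.png")
for c0 in(251,253,255):print([x[2]-x[1] for x in A[c0,203:222].astype(int)])
for c in(211,212,213,214):print(c,(plane(a,(c,253),.097)-M)@d*1e3)
```

```text
312 [np.int64(-4), np.int64(-5), np.int64(-5), np.int64(-2), np.int64(3), np.int64(23), np.int64(50), np.int64(68), np.int64(86), np.int64(107), np.int64(114), np.int64(105), np.int64(79), np.int64(43), np.int64(16), np.int64(5), np.int64(4), np.int64(4)]
318 [np.int64(-5), np.int64(-4), np.int64(-4), np.int64(-3), np.int64(6), np.int64(35), np.int64(74), np.int64(104), np.int64(119), np.int64(126), np.int64(124), np.int64(112), np.int64(77), np.int64(36), np.int64(13), np.int64(6), np.int64(5), np.int64(4)]
324 [np.int64(-4), np.int64(-3), np.int64(-3), np.int64(-2), np.int64(8), np.int64(34), np.int64(63), np.int64(78), np.int64(91), np.int64(107), np.int64(111), np.int64(99), np.int64(68), np.int64(34), np.int64(12), np.int64(5), np.int64(5), np.int64(5)]
292 [114, 113, 112, 112, 111, 99, 80, 59, 50, 49, 47, 48, 51, 57, 64, 70, 70, 71]
345 [107, 107, 107, 107, 105, 93, 73, 55, 51, 49, 49, 49, 53, 59, 66, 69, 71, 70]
edge 34 0.04
edge 35 -0.64
edge 36 -1.32
lower 42 [np.float64(-4.29), np.float64(-4.14)]
lower 43 [np.float64(-5.01), np.float64(-4.86)]
lower 44 [np.float64(-5.73), n
[... 228 characters left out ...]
1), np.int64(0), np.int64(-1), np.int64(1), np.int64(0), np.int64(1), np.int64(0)]
[np.int64(-7), np.int64(-8), np.int64(-7), np.int64(-6), np.int64(-7), np.int64(-6), np.int64(-3), np.int64(32), np.int64(82), np.int64(68), np.int64(24), np.int64(5), np.int64(0), np.int64(0), np.int64(-1), np.int64(0), np.int64(0), np.int64(-1), np.int64(-1)]
[np.int64(-7), np.int64(-7), np.int64(-7), np.int64(-7), np.int64(-7), np.int64(-5), np.int64(2), np.int64(47), np.int64(86), np.int64(57), np.int64(13), np.int64(0), np.int64(0), np.int64(-1), np.int64(-1), np.int64(0), np.int64(-1), np.int64(-2), np.int64(0)]
211 -0.8368805175241645
212 -2.8357966628886544
213 -4.834759378161085
214 -6.833768664968939
```

```bash
python3 -c "
from rig import *
print(hand_in(), sense()['t'])"
```

```text
the job is handed in; nothing more can be done
the job is handed in; nothing more can be done
```

The tube is in the sleeve with the face on the red band, and the lever is over at its stop. I handed the job in at about 18.5 s, with the arm clear of everything.

**First grasp missed:** the fingertips sit about 29 mm short of the reported TCP, so the fingers closed over the top of the tube without moving it. I found this by comparing camera views, went 29 mm lower, and the second grasp held.

**Order of work:** I slid the tube in with no noticeable force, let go, then swung the lever over with the shut fingers. At its stop the wrist force rose to 29 N with no further travel.

**Last checks:**
- **Band:** its near edge is about 4.5 mm outside the face, so its middle is about 0.5 mm short of centred. The other two wrist readings were 0.2 mm past before release and 1 mm short after it. All three put the face within the 8 mm band.
- **Lever:** it lies level. The ball's position in the scene camera matches roughly 1.45–1.5 rad, and that camera reads a few millimetres low.
- **Bystanders:** the arm never came near the spray can, tray or wrench. I did not measure their positions afterwards.

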